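Re-stock the hinge-bolt drawer

TASK

Re-stock the hinge-bolt drawer: take the two short bolts left in the open drawer back to the bin of mixed fittings, and put every long hinge bolt from the bin into the drawer, leaving the other fittings in the bin. When that is done push the drawer fully home until it seats in its catch, then turn the clamp knob clockwise all the way so that its bar lies across the drawer's front. Leave the other things on the bench where they are.

Things in the scene. Friction and masses are not known exactly. Their poses are not given: they have to be found in the camera images.
- bolt1: Long bare steel hinge bolt, one of up to six alike (absent: no pose). Round shank 12 mm thick, 52 mm long; hexagon head 19 mm across flats, 9 mm long; 61 mm over all, 68 g. Starts lying in the bin. Origin under the middle of its length, on the surface it lies on; x along the bolt from tip to head, z up as it lies. The shank's axis is 8 mm above the origin, rising 4 degrees towards the head.
- bolt2: Another long hinge bolt, the same as bolt1; may be absent. Its centre of mass is some 5 mm from its middle, towards the head.
- bolt3: Another long hinge bolt, the same as bolt1; may be absent. Its centre of mass is some 5 mm from its middle, towards the head.
- bolt4: Another long hinge bolt, the same as bolt1; may be absent. Its centre of mass is some 5 mm from its middle, towards the head.
- bolt5: Another long hinge bolt, the same as bolt1; may be absent. Its centre of mass is some 5 mm from its middle, towards the head.
- bolt6: Another long hinge bolt, the same as bolt1; may be absent. Its centre of mass is some 5 mm from its middle, towards the head.
- short1: A short bolt of bare steel, left in the drawer and to go back to the bin: shank 12 mm thick and only 22 mm long, the same 19 mm hexagon head as the long ones, 31 mm over all, 42 g. Origin under its middle, on the surface it lies on; x towards the head. Its axis is 8 mm above the origin and rises 9 degrees towards the head.
- short2: Another short bolt, the same as short1, also left in the drawer.
- plate1: A flat steel plate 50 x 32 x 6 mm with two dark holes, not wanted, lying in the bin. Origin under its centre, x along its length.
- plate2: Another flat plate, the same as plate1.
- nut1: A steel hexagon nut 24 mm across the flats and 14 mm high, not wanted, lying flat in the bin. Origin under its centre.
- bar1: A square steel bar without a head, 58 x 14 x 14 mm, not wanted, lying in the bin. Origin under its centre, x along its length.
- bin: Grey plastic open bin fixed to the bench, outside 234 (its x) x 290 (its y) x 42 mm high, walls and floor 4 mm thick. Origin at the centre of its underside, on the bench. Its contents lie some 60 mm apart in its y and 70 mm in its x, at first roughly along its x (within 25 degrees, heads either way). The bin may stand to the left or the right of the drawer unit.
- kit: Grey steel drawer unit fixed to the bench, 75 mm high. Origin on the bench, on the drawer's middle line, 50 mm in front of the shut drawer's face; x points into the unit (the drawer opens to -x), z up. The body spans x = 62 to 240, y = -105 to 105 mm. On its -y side a dark lug, 34 mm high, x 17 to 107, y -147 to -105 mm, carries the clamp.
- drawer (a joint): How far the unit's drawer stands open, in m: 0 = fully home, 0.145 = end of travel; starts at 0.12 to 0.14. It slides with about 1 N of friction; over the last 8 mm it must be pressed past a spring catch (some 3 to 5 N more), which then draws it home and holds it.
- drawer_front (a point): Centre of the outer face of the drawer's front, 38 mm above the bench; axes as the unit's; moves with the drawer. The front is 190 mm wide, 12 mm thick and reaches from 12 to 64 mm above the bench; it has no projecting handle (only a flat black patch): push on the face.
- drawer_in (a point): Centre of the drawer's inner floor, 92.5 mm behind the front's outer face, 20 mm above the bench; axes as the unit's; moves with the drawer. Inside: 161 mm long (x), 172 mm wide (y); side walls rise to 60 mm above the bench. Only the part in front of the unit's body (kit x below 62 mm) is open from above.
- clamp (a joint): Angle of the clamp knob, rad: 0 = its bar points to the unit's -x, beside the drawer (free); turns clockwise seen from above to a stop at 1.571, where the bar lies across the drawer's front (locked). Starts at 0 to 0.2. Friction 0.06 N m; stays where left. The bar (70 mm long, 10 thick, 40 to 52 mm above the bench) can cross the front only when the drawer is home.
- clamp_grip (a point): Centre of the black wing grip atop the clamp's upright spindle, on the axis, 96 mm above the bench: 44 mm long, 12 mm thick, 26 mm high (83 to 109 mm above the bench). The axis stands at x = 41, y = -126 mm of the unit. The wing's long side (this point's x axis) lies along the bar and turns with it; the bar points to this point's -x.
- tape: A bystander: roll of yellow masking tape, 90 mm across and 24 mm high, lying on the drawer unit's top towards its back.
- cup: A bystander: white mixing cup standing upside down, 72 mm across and 85 mm high.
- sander: A bystander: black sanding block, 110 x 65 x 45 mm.
- spraycan: A bystander: bare metal spray can, 66 mm across and 190 mm high.
- scraper: A bystander: long-handled scraper, 260 mm, lying on the bench.

How it is judged:
On the way, in this order (a step that is already met when the one before it is completed fails the run):
1. all the long hinge bolts are in the drawer and the short ones in the bin, with the drawer still open (x of bolt1 in the frame of drawer_in between -0.083 and 0.083 m and y of bolt1 in the frame of drawer_in between -0.088 and 0.088 m and z of bolt1 in the frame of drawer_in between -0.01 and 0.045 m and x of bolt2 in the frame of drawer_in between -0.083 and 0.083 m and y of bolt2 in the frame of drawer_in between -0.088 and 0.088 m and z of bolt2 in the frame of drawer_in between -0.01 and 0.045 m and x of bolt3 in the frame of drawer_in between -0.083 and 0.083 m and y of bolt3 in the frame of drawer_in between -0.088 and 0.088 m and z of bolt3 in the frame of drawer_in between -0.01 and 0.045 m and x of bolt4 in the frame of drawer_in between -0.083 and 0.083 m and y of bolt4 in the frame of drawer_in between -0.088 and 0.088 m and z of bolt4 in the frame of drawer_in between -0.01 and 0.045 m and x of bolt5 in the frame of drawer_in between -0.083 and 0.083 m and y of bolt5 in the frame of drawer_in between -0.088 and 0.088 m and z of bolt5 in the frame of drawer_in between -0.01 and 0.045 m and x of bolt6 in the frame of drawer_in between -0.083 and 0.083 m and y of bolt6 in the frame of drawer_in between -0.088 and 0.088 m and z of bolt6 in the frame of drawer_in between -0.01 and 0.045 m and x of short1 in the frame of bin between -0.115 and 0.115 m and y of short1 in the frame of bin between -0.143 and 0.143 m and z of short1 in the frame of bin between -0.01 and 0.05 m and x of short2 in the frame of bin between -0.115 and 0.115 m and y of short2 in the frame of bin between -0.143 and 0.143 m and z of short2 in the frame of bin between -0.01 and 0.05 m and value of joint drawer above 0.05 m), for 0.2 s.
2. the drawer is pushed home, with the long bolts in it (x of bolt1 in the frame of drawer_in between -0.083 and 0.083 m and y of bolt1 in the frame of drawer_in between -0.088 and 0.088 m and z of bolt1 in the frame of drawer_in between -0.01 and 0.045 m and x of bolt2 in the frame of drawer_in between -0.083 and 0.083 m and y of bolt2 in the frame of drawer_in between -0.088 and 0.088 m and z of bolt2 in the frame of drawer_in between -0.01 and 0.045 m and x of bolt3 in the frame of drawer_in between -0.083 and 0.083 m and y of bolt3 in the frame of drawer_in between -0.088 and 0.088 m and z of bolt3 in the frame of drawer_in between -0.01 and 0.045 m and x of bolt4 in the frame of drawer_in between -0.083 and 0.083 m and y of bolt4 in the frame of drawer_in between -0.088 and 0.088 m and z of bolt4 in the frame of drawer_in between -0.01 and 0.045 m and x of bolt5 in the frame of drawer_in between -0.083 and 0.083 m and y of bolt5 in the frame of drawer_in between -0.088 and 0.088 m and z of bolt5 in the frame of drawer_in between -0.01 and 0.045 m and x of bolt6 in the frame of drawer_in between -0.083 and 0.083 m and y of bolt6 in the frame of drawer_in between -0.088 and 0.088 m and z of bolt6 in the frame of drawer_in between -0.01 and 0.045 m and value of joint drawer below 0.003 m), for 0.2 s.
3. the clamp is turned fully across the shut drawer (value of joint drawer below 0.003 m and value of joint clamp above 1.4 rad), for 0.2 s.
At the end, for the whole second after the job is handed in: Every long bolt lies within the drawer; the drawer is within 3 mm of fully home; the clamp is turned past 1.4 rad; all short bolts, plates, the nut and the bar lie in the bin; the tape is still on the unit and the other bystanders are within 60 mm of where they were (all of step 3 and x of bolt1 in the frame of drawer_in between -0.083 and 0.083 m and y of bolt1 in the frame of drawer_in between -0.088 and 0.088 m and z of bolt1 in the frame of drawer_in between -0.01 and 0.045 m and x of bolt2 in the frame of drawer_in between -0.083 and 0.083 m and y of bolt2 in the frame of drawer_in between -0.088 and 0.088 m and z of bolt2 in the frame of drawer_in between -0.01 and 0.045 m and x of bolt3 in the frame of drawer_in between -0.083 and 0.083 m and y of bolt3 in the frame of drawer_in between -0.088 and 0.088 m and z of bolt3 in the frame of drawer_in between -0.01 and 0.045 m and x of bolt4 in the frame of drawer_in between -0.083 and 0.083 m and y of bolt4 in the frame of drawer_in between -0.088 and 0.088 m and z of bolt4 in the frame of drawer_in between -0.01 and 0.045 m and x of bolt5 in the frame of drawer_in between -0.083 and 0.083 m and y of bolt5 in the frame of drawer_in between -0.088 and 0.088 m and z of bolt5 in the frame of drawer_in between -0.01 and 0.045 m and x of bolt6 in the frame of drawer_in between -0.083 and 0.083 m and y of bolt6 in the frame of drawer_in between -0.088 and 0.088 m and z of bolt6 in the frame of drawer_in between -0.01 and 0.045 m and x of plate1 in the frame of bin between -0.115 and 0.115 m and y of plate1 in the frame of bin between -0.143 and 0.143 m and z of plate1 in the frame of bin between -0.01 and 0.05 m and x of nut1 in the frame of bin between -0.115 and 0.115 m and y of nut1 in the frame of bin between -0.143 and 0.143 m and z of nut1 in the frame of bin between -0.01 and 0.05 m and x of plate2 in the frame of bin between -0.115 and 0.115 m and y of plate2 in the frame of bin between -0.143 and 0.143 m and z of plate2 in the frame of bin between -0.01 and 0.05 m and x of bar1 in the frame of bin between -0.115 and 0.115 m and y of bar1 in the frame of bin between -0.143 and 0.143 m and z of bar1 in the frame of bin between -0.01 and 0.05 m and x of short1 in the frame of bin between -0.115 and 0.115 m and y of short1 in the frame of bin between -0.143 and 0.143 m and z of short1 in the frame of bin between -0.01 and 0.05 m and x of short2 in the frame of bin between -0.115 and 0.115 m and y of short2 in the frame of bin between -0.143 and 0.143 m and z of short2 in the frame of bin between -0.01 and 0.05 m and distance of each of cup, sander, spraycan, scraper from where it was at the start of the episode below 0.06 m and z of tape in the frame of kit above 0.06 m); the robot touches nothing.
It fails at once if a bystander was knocked over (angle between any of cup, spraycan's own z axis and vertical above 0.6 rad).
Of bolt1, bolt2, bolt3, bolt4, bolt5, bolt6 only 4 to 6 are there at a start; the rules pass over those that are not, and their reading is None.
At some moment in a run one of bolt1, bolt2, bolt3, bolt4, bolt5, bolt6, short1, short2 may be knocked a few centimetres aside while the robot is not near it.
Once in a run the grip may slacken for a moment while it holds something.
It also fails if it takes over 210 s, if anything falls off the work surface, if the arm or the gripper's body presses on something with over 40 N, if the wrist force passes 120 N, or if a joint passes its speed limit or range.

ROBOT

A 7-joint arm with a two-finger parallel gripper is mounted at the origin on the work surface. World frame = base frame: x ahead of the robot, y to its left, z up, the work surface at z = 0. Lengths are in m, angles in rad, forces in N, time in s.
With the tool pointing down it reaches from about 0.425 to 0.875 m from the base axis. Payload 9.9 kg.
Tool frame: the origin (TCP) lies midway between the tips of the shut fingers; the grasp point (between the pads) lies robot.tcp_to_grasp behind it (robot.tcp_to_grasp is the distance from the TCP to the grasp point, in m); z points along the fingers, y is the line along which they close (so a half turn about z gives the same grasp; the last joint's range is limited). The gripper opens to 85 mm and grips with 20 to 120 N. Pads are 22 mm wide; open, the fingers measure 114 mm over their backs; the gripper's body (76 mm by 85 mm) begins 54 mm behind the grasp point. The pads swing forward as they close: fully open they stand 13 mm farther back than shut.
Start: joints at [1.197, 0.576, 0.025, 1.437, -0.015, 1.129, -0.057], TCP at [0.193, -0.647, 0.231] pointing down, gripper open.
Joint ranges: [-2.76, 2.76], [-0.34, 2.15], [-1.52, 1.57], [0.19, 2.46], [-1.09, 4.23], [0.17, 1.99], [-2.82, 2.82]. Speed limits (rad/s): [2.22, 2.22, 3.01, 3.01, 3.14, 3.14, 3.14].

INTERFACE

Orientations are given as a rotation vector (axis times angle).
In Python, from rig import robot, grab_frame, camera_model, finder gives the robot as it stands. The module is installed in compiled form; this text tells all that it offers.
- The arm moves only by the shell command python3 -m pendant 'ROWS' [FORCE]. ROWS is JSON, a list of rows, each a list of 7 numbers: the opening, from -1 (shut) to 1 (fully open), then the shift along the tool's x, y, z in m, then the turn, a rotation vector about the tool's x, y, z in degrees. In form: [[hand, x, y, z, rx, ry, rz], ...]. A call has 1 to 10 rows; each row is the pose to reach, as a shift and turn from the pose commanded when the call began, along the tool's axes at that moment; what a row does not reach only later rows make up. A row lasts 1/8 s, in which the tool goes at most 62.5 mm and 10.7 degrees, less where a joint would pass 70% of its speed; a pose out of reach is approached as far as the arm can. A call with a gripper value outside its range is refused whole. The fingers move at their own pace and stop on an object; FORCE is the grip in N (left out, the last holds). Time passes only in rows, so rows that repeat a pose let the fingers close. It gives the time, the measured TCP pose, the force, the opening and the grip force at its end, in the units of the state.
- robot.get_obs(): the state, without advancing time (a new reading comes with each control period).
- grab_frame(name): name is "scene" or "top" or "wrist"; returns the picture (420x560x3 uint8, red, green, blue); there is no depth.
- camera_model(name): a dict with "vertical_fov" (degrees; the focal length in pixels is half the picture's height over the tangent of half this angle, whatever the lens; pixels are square), "cx", "cy" (the principal point, pixels), "eye" and "orientation" of the camera in the world. Camera axes: x right, y down, z forward; pixel columns grow to the right and rows downward; lengths in m; the calibration is good to about 2 mm. A picture is of the moment at which its call begins: read the wrist's pose just before it. camera_model takes no time and is no camera call; for the wrist camera it gives the pose at the moment of the call.
- robot.job_done(): hands the job in; it is judged then, once.
Trained networks look in the newest picture that a camera, given by its name, has taken for a name from the list of things; names that differ only in an ending like _2 or _b are one class to them, and where a whole thing is asked for, a point or a joint stands for the part that bears it (a point fixed in the world has none). Each returns a list of dicts, best first, with "p" (0 to 1); they miss things now and then, are a little off and sometimes report something else, mostly with a low value. They report only what shows in the picture. A call takes as long as a camera call.
- finder.boxes_of(query, camera): "location" ([column, row] in pixels, amid what is visible of it).
- finder.cut_out(query, camera): "pixels" (420x560 bool, what is visible of it) and "location" ([column, row] in pixels, amid what is visible of it).
- finder.spot_point(query, camera): "location" ([column, row] in pixels: a listed point, or the origin of a listed thing).
The state is a dict: "t": time; "q": joint angles; "joint_velocities": joint speeds; "joint_torque": joint torques, N m; "ee_pos": TCP position; "ee_rot": TCP orientation; "contact_force": force on the tool from outside, world axes, zero at the start; "moment": the same for the moment, N m; "finger_gap": finger opening in m; "gripper_force": force on a finger pad.
Only numpy, scipy, OpenCV 4.12 (cv2) and the standard library are available. Lean on these libraries where they do the work, as an engineer would, in place of code of your own. Each camera call takes 0.05 s, during which the arm holds its last target. There are 200 camera calls.

## Working session

There is one attempt and no reset: what is moved stays moved. The work goes in short steps, Python scripts to look and compute and a shell command to move; the robot and the scene stay as the last step left them, time stands still between calls to the robot, and variables do not carry over. Pictures are saved under pics/ and viewed, at most 14 in all, crops included, and the job is handed in when it is done.

```bash
mkdir -p pics; cat > h.py <<'E'
import numpy as np, cv2
from scipy.spatial.transform import Rotation as R
from rig import robot, grab_frame, camera_model, finder
def cam(name):
    m=camera_model(name); o=np.array(m["orientation"],float)
    Rm=R.from_rotvec(o).as_matrix() if o.size==3 else (o if o.shape==(3,3) else R.from_quat(o).as_matrix())
    f=210/np.tan(np.radians(m["vertical_fov"])/2)
    return m,Rm,f
def ray(name,px,z,C=None):
    m,Rm,f=C or cam(name)
    d=Rm@np.array([(px[0]-m["cx"])/f,(px[1]-m["cy"])/f,1.])
    e=np.array(m["eye"]); return e+d*(z-e[2])/d[2]
def proj(name,P,C=None):
    m,Rm,f=C or cam(name)
    c=Rm.T@(np.array(P)-np.array(m["eye"])); return np.array([m["cx"]+f*c[0]/c[2],m["cy"]+f*c[1]/c[2]])
def save(name,fn,img=None):
    im=grab_frame(name) if img is None else img
    cv2.imwrite('pics/'+fn,im[:,:,::-1]); return im
E
python3 - <<'E'
from h import *
print(robot.get_obs(), robot.tcp_to_grasp)
for n in ("top","scene","wrist"): print(n,camera_model(n))
im=save("top","top0.png"); 
for q in ("bolt1","short1","plate1","nut1","bar1"):
    for d in finder.cut_out(q,"top"):
        if d["p"]>.3: print(q,round(d["p"],2),np.round(d["location"]),d["pixels"].sum(),np.round(ray("top",d["location"],.012),3))
for q in ("bin","kit","drawer_front","drawer_in","clamp_grip"):
    for d in finder.spot_point(q,"top")[:2]: print(q,round(d["p"],2),np.round(d["location"],1))
save("scene","scene0.png")
E
```

```text
{'t': 0.0, 'q': array([ 1.19721528,  0.57653303,  0.02484743,  1.43792991, -0.01502538,
        1.12900379, -0.0565063 ]), 'joint_velocities': array([ 0.0001279 ,  0.00080156, -0.00132322,  0.00048454,  0.00108203,
        0.00016229,  0.00015744]), 'joint_torque': array([ 6.19544335e-04, -7.65745354e+01,  2.25044198e+00, -2.85971296e+01,
        1.52872450e-02,  1.27427952e-02,  3.57306317e-05]), 'ee_pos': array([ 0.19275323, -0.6464061 ,  0.23043439]), 'ee_rot': array([-3.10702753e+00, -4.53377703e-01,  4.87651850e-04]), 'contact_force': array([-0.70543404,  0.13865911,  0.24242725]), 'moment': array([ 0.03663783, -0.04566125, -0.00723678]), 'gripper_force': 0.0, 'finger_gap': 0.08524879420085953} 0.0187
top {'vertical_fov': 47.37287285982234, 'cx': 286.88134840359623, 'cy': 206.3910949708237, 'eye': array([ 0.28858395, -0.01554072,  1.37626686]), 'orientation': array([-2.1369657 ,  2.11951276, -0.17185316])}
scene {'vertical_fov': 45.75447245496265, 'cx': 273.2659795478629, 'cy': 211.4581754820179, 'eye': array([ 1.64344695, -0.32403136,  1.16134664]), 'orientation': array([-1.927
[... 176 characters left out ...]
4489]), 'orientation': array([ 2.30730742, -1.71921659, -0.27424925])}
bolt1 0.48 [344. 178.] 93 [ 0.607 -0.167  0.012]
bolt1 0.47 [385. 183.] 186 [ 0.593 -0.286  0.012]
bolt1 0.44 [366. 200.] 75 [ 0.544 -0.23   0.012]
short1 0.53 [214. 208.] 3508 [0.517 0.208 0.012]
short1 0.52 [201. 212.] 70 [0.505 0.245 0.012]
plate1 0.63 [385. 186.] 174 [ 0.587 -0.286  0.012]
nut1 0.52 [218. 153.] 364 [0.681 0.202 0.012]
nut1 0.51 [387. 206.] 60 [ 0.526 -0.292  0.012]
bar1 0.49 [342. 225.] 102 [ 0.471 -0.162  0.012]
bin 0.95 [353.8 203.9]
bin 0.21 [384.4 186.8]
kit 0.58 [220.4 209. ]
drawer_front 0.72 [219.1 236.7]
drawer_front 0.36 [343.8 224.1]
drawer_in 0.68 [216.4 201.4]
clamp_grip 0.53 [257.4 182.6]
```

View pics/top0.png

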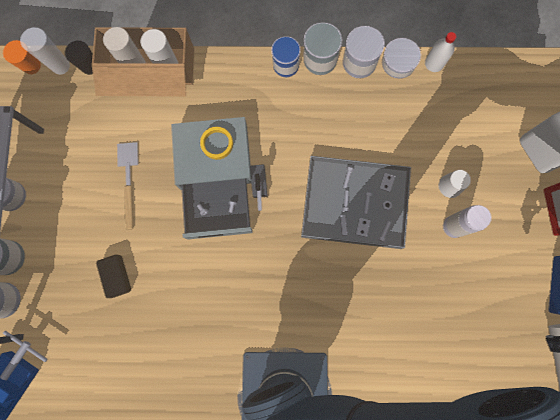

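View pics/scene0.png

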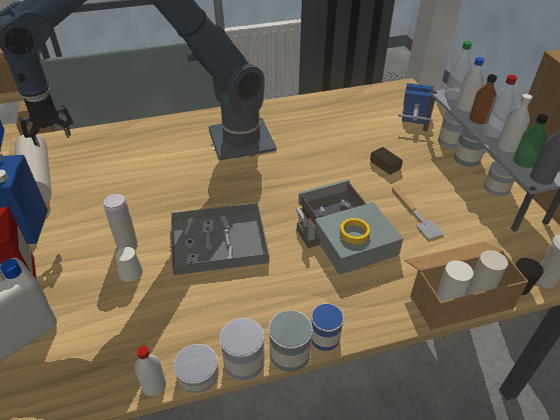

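The bin is right of the drawer (centre about pixel 354,204), with the drawer open towards the robot around (217,208) and two short bolts in it at (203,208) and (233,205). The can and cup are right of the bin. Next I'll get a wrist view over the bin.

```bash
cat >> h.py <<'E'
def Rt(yaw):
    c,s=np.cos(yaw),np.sin(yaw); return np.array([[c,s,0],[s,-c,0],[0,0,-1.]])
def cur():
    o=robot.get_obs(); return np.array(o["ee_pos"]),R.from_rotvec(o["ee_rot"]).as_matrix(),o
def row(x,y,z,yawdeg,p=None,Rc=None):
    """row from the present pose to TCP x,y,z with tool x at yawdeg, tool down"""
    p0,R0,o=cur(); p0=p0 if p is None else p; R0=R0 if Rc is None else Rc
    s=R0.T@(np.array([x,y,z])-p0); r=R.from_matrix(R0.T@Rt(np.radians(yawdeg))).as_rotvec(degrees=True)
    return "[%.4f,%.4f,%.4f,%.1f,%.1f,%.1f]"%(*s,*r)
E
python3 - <<'E'
from h import *
for q,p,z in (("bin",(353.8,203.9),0),("kit",(220.4,209),0),("front",(219.1,236.7),.038),("din",(216.4,201.4),.02),("grip",(257.4,182.6),.096),("can",(452,232),0),("sander",(113,276),.04)): print(q,np.round(ray("top",p,z),3))
# bin rim corners, unit top corners
for p,z in (((314,157),.042),((410,165),.042),((404,247),.042),((303,238),.042),((172,125),.075),((246,118),.075),((250,180),.075),((178,187),.075),((185,237),.064),((251,231),.064)): print(p,np.round(ray("top",p,z),3))
p,R0,o=cur(); m,Rm,f=cam("wrist"); print("cam in tool",R0.T@(np.array(m["eye"])-p),(R0.T@Rm).round(3).tolist())
print(row(.193,-.646,.36,16.6)); print(row(.43,-.195,.36,0))
E
```

```text
bin [ 0.534 -0.197  0.   ]
kit [0.516 0.192 0.   ]
front [0.431 0.188 0.038]
din [0.535 0.201 0.02 ]
grip [0.574 0.079 0.096]
can [ 0.454 -0.478  0.   ]
sander [0.319 0.478 0.04 ]
(314, 157) [ 0.663 -0.079  0.042]
(410, 165) [ 0.641 -0.354  0.042]
(404, 247) [ 0.406 -0.329  0.042]
(303, 238) [ 0.429 -0.048  0.042]
(172, 125) [0.745 0.327 0.075]
(246, 118) [0.767 0.116 0.075]
(250, 180) [0.586 0.101 0.075]
(178, 187) [0.565 0.301 0.075]
(185, 237) [0.427 0.278 0.064]
(251, 231) [0.445 0.096 0.064]
cam in tool [ 0.0801098   0.00145415 -0.14392741] [[0.0, -0.951, -0.309], [1.0, -0.0, 0.0], [-0.0, -0.309, 0.951]]
[0.0003,-0.0008,-0.1287,-0.0,0.0,0.0]
[0.3563,-0.3653,-0.1287,-0.0,0.0,16.6]
```

```bash
python3 -c "
from h import *
print(row(.52,-.197,.30,-5))"
```

```text
[0.4420,-0.3376,-0.0687,-0.0,0.0,21.6]
```

```bash
python3 -m pendant '[[1,0,0,-0.07,0,0,0],[1,0.442,-0.338,-0.07,0,0,21.6],[1,0.442,-0.338,-0.07,0,0,21.6],[1,0.442,-0.338,-0.07,0,0,21.6],[1,0.442,-0.338,-0.07,0,0,21.6],[1,0.442,-0.338,-0.07,0,0,21.6],[1,0.442,-0.338,-0.07,0,0,21.6],[1,0.442,-0.338,-0.07,0,0,21.6],[1,0.442,-0.338,-0.07,0,0,21.6],[1,0.442,-0.338,-0.07,0,0,21.6]]'
cat > look.py <<'E'
import sys; from h import *
# look.py fn queries... : wrist picture, cut-outs -> centre and axis on the plane z
fn,z=sys.argv[1],float(sys.argv[2]); C=cam("wrist"); im=save("wrist",fn); vis=im.copy()
for q in sys.argv[3:]:
    for d in finder.cut_out(q,"wrist"):
        if d["p"]<.3: continue
        ys,xs=np.nonzero(d["pixels"]); 
        if len(xs)<30: continue
        g=np.array([ray("",(a,b),z,C)[:2] for a,b in zip(xs,ys)])
        rc=cv2.minAreaRect((g*1000).astype(np.float32)); 
        ev,V=np.linalg.eigh(np.cov(g.T)); v=V[:,1]*np.sign(V[0,1]); a=np.degrees(np.arctan2(v[1],v[0]))
        u=(g-g.mean(0))@v; w=(g-g.mean(0))@np.array([-v[1],v[0]])
        hd=np.std(w[u>np.percentile(u,75)])-np.std(w[u<np.percentile(u,25)])
        print(q,"p%.2f"%d["p"],"px",np.round(d["location"]).astype(int),"n",len(xs),"ctr",np.round(np.array(rc[0])/1000,3),"size",np.round(sorted(rc[1]),0),"yaw %.0f"%a,"head",'+' if hd>0 else '-',"%.1fmm"%(hd*1000))
print("t",robot.get_obs()["t"])
E
python3 look.py w1.png .012 bolt1 plate1 nut1 bar1 short1
```

```text
t: 1.85
ee_pos: [0.521, -0.1945, 0.3017]
ee_rot: [3.139, -0.136, 0.001]
contact_force: [1.0, -1.6, 0.2]
finger_gap: 0.0852
gripper_force: 0.0
bolt1 p0.98 px [258 101] n 461 ctr [ 0.61  -0.181] size [20. 62.] yaw -15 head + 2.3mm
bolt1 p0.64 px [340 213] n 346 ctr [ 0.454 -0.282] size [20. 63.] yaw -23 head - -2.2mm
bolt1 p0.63 px [303 149] n 429 ctr [ 0.535 -0.236] size [22. 62.] yaw -9 head + 2.8mm
bolt1 p0.59 px [260 161] n 410 ctr [ 0.54  -0.174] size [20. 62.] yaw -5 head - -2.5mm
plate1 p0.77 px [344 105] n 906 ctr [ 0.599 -0.295] size [34. 49.] yaw -20 head - -1.0mm
plate1 p0.76 px [296 203] n 705 ctr [ 0.467 -0.223] size [33. 51.] yaw -14 head - -0.2mm
nut1 p0.84 px [344 159] n 339 ctr [ 0.53  -0.293] size [27. 29.] yaw 54 head - -0.3mm
bar1 p0.57 px [260 206] n 403 ctr [ 0.47  -0.167] size [17. 61.] yaw 6 head - -0.8mm
bar1 p0.42 px [ 34 214] n 6670 ctr [0.505 0.181] size [160. 169.] yaw -20 head + 0.2mm
short1 p0.56 px [ 26 192] n 290 ctr [0.518 0.172] size [24. 36.] yaw -9 head + 2.7mm
t 2.15
```

View pics/w1.png

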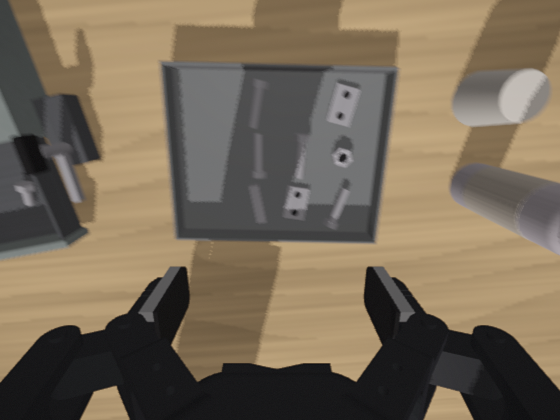

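The bin holds four long bolts at (258,101), (260,161), (303,149) and (340,213). The headless bar is at (260,206), with two plates, a nut, and a free left half. Now I'll look into the drawer.

```bash
python3 -c "
from h import *
print(row(.44,.19,.29,6))"
```

```text
[-0.1132,-0.3794,0.0111,0.0,0.0,-11.1]
```

```bash
python3 -m pendant '[[1,-0.113,-0.379,0.011,0,0,-11],[1,-0.113,-0.379,0.011,0,0,-11],[1,-0.113,-0.379,0.011,0,0,-11],[1,-0.113,-0.379,0.011,0,0,-11],[1,-0.113,-0.379,0.011,0,0,-11],[1,-0.113,-0.379,0.011,0,0,-11],[1,-0.113,-0.379,0.011,0,0,-11],[1,-0.113,-0.379,0.011,0,0,-11],[1,-0.113,-0.379,0.011,0,0,-11]]'
python3 look.py w2.png .028 short1
python3 - <<'E'
from h import *
C=cam("wrist")
for q,z in (("drawer_front",.038),("drawer_in",.02),("clamp_grip",.096),("kit",0)):
    for d in finder.spot_point(q,"wrist")[:1]: print(q,round(d["p"],2),np.round(d["location"]),np.round(ray("",d["location"],z,C),3))
E
```

```text
t: 3.28
ee_pos: [0.441, 0.1885, 0.2903]
ee_rot: [3.137, 0.16, 0.0]
contact_force: [-0.3, -0.5, 0.1]
finger_gap: 0.0856
gripper_force: 0.0
short1 p0.65 px [237 117] n 329 ctr [0.511 0.24 ] size [22. 33.] yaw 40 head - -2.8mm
short1 p0.55 px [307 113] n 334 ctr [0.519 0.154] size [22. 33.] yaw -12 head + 2.6mm
t 3.375
drawer_front 0.61 [272. 176.] [0.438 0.193 0.038]
drawer_in 0.62 [276. 103.] [0.531 0.196 0.02 ]
clamp_grip 0.57 [397.  65.] [0.577 0.078 0.096]
kit 0.75 [273. 105.] [0.527 0.2   0.   ]
```

View pics/w2.png

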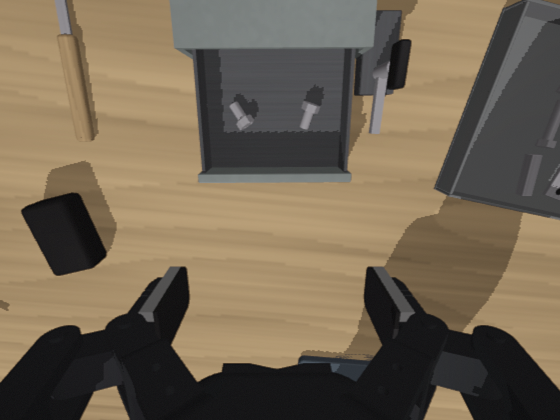

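Two short bolts in the drawer: A at (240,115) and B at (310,113). The drawer is square in the picture, so the unit's yaw is about 6°. Picking A first.

```bash
python3 -c "
from h import *
print(row(.516,.244,.10,40));print(row(.516,.244,.022,40))"
```

```text
[0.0806,-0.0460,0.1903,0.0,-0.0,-34.1]
[0.0806,-0.0460,0.2683,0.0,-0.0,-34.1]
```

```bash
python3 -m pendant '[[-0.06,0.081,-0.046,0.12,0,0,-34],[-0.06,0.081,-0.046,0.12,0,0,-34],[-0.06,0.081,-0.046,0.15,0,0,-34],[-0.06,0.081,-0.046,0.19,0,0,-34],[-0.06,0.081,-0.046,0.22,0,0,-34],[-0.06,0.081,-0.046,0.25,0,0,-34],[-0.06,0.081,-0.046,0.268,0,0,-34],[-0.06,0.081,-0.046,0.268,0,0,-34]]' 60
python3 -m pendant '[[-1,0,0,0,0,0,0],[-1,0,0,0,0,0,0],[-1,0,0,0,0,0,0],[-1,0,0,0,0,0,0],[-1,0,0,0,0,0,0],[-1,0,0,-0.02,0,0,0],[-1,0,0,-0.06,0,0,0],[-1,0,0,-0.1,0,0,0]]' 60
python3 -c "
from h import *
print(row(.58,-.105,.12,-5));print(row(.58,-.105,.03,-5))"
```

```text
t: 4.58
ee_pos: [0.5154, 0.2443, 0.0211]
ee_rot: [2.952, 1.074, -0.004]
contact_force: [-0.1, -0.0, 0.1]
finger_gap: 0.0403
gripper_force: 0.0
t: 5.58
ee_pos: [0.5156, 0.2448, 0.1233]
ee_rot: [-2.952, -1.075, 0.001]
contact_force: [1.4, -0.5, -1.2]
finger_gap: 0.0093
gripper_force: 58.6
[-0.1756,0.3093,0.0033,0.0,0.1,45.0]
[-0.1755,0.3093,0.0933,0.0,0.1,45.0]
```

```bash
python3 -m pendant '[[-1,0,0,-0.06,0,0,0],[-1,-0.176,0.309,-0.06,0,0,45],[-1,-0.176,0.309,-0.06,0,0,45],[-1,-0.176,0.309,-0.06,0,0,45],[-1,-0.176,0.309,-0.06,0,0,45],[-1,-0.176,0.309,-0.06,0,0,45],[-1,-0.176,0.309,-0.06,0,0,45],[-1,-0.176,0.309,-0.02,0,0,45],[-1,-0.176,0.309,0.04,0,0,45],[-1,-0.176,0.309,0.1,0,0,45]]'
python3 -m pendant '[[-1,0,0,0.007,0,0,0],[-0.4,0,0,0.007,0,0,0],[-0.4,0,0,0.007,0,0,0],[-0.4,0,0,0.007,0,0,0],[-0.3,0,0,-0.05,0,0,0],[-0.3,0,0,-0.11,0,0,0],[-0.06,0,0,-0.16,0,0,0]]'
python3 -c "
from h import *
print(row(.513,.155,.18,-12));print(row(.513,.155,.022,-12))"
```

```text
t: 6.82
ee_pos: [0.5801, -0.105, 0.0212]
ee_rot: [-3.138, 0.138, -0.002]
contact_force: [-0.9, 0.3, -1.3]
finger_gap: 0.0093
gripper_force: 58.6
t: 7.7
ee_pos: [0.5803, -0.1049, 0.186]
ee_rot: [3.138, -0.137, 0.005]
contact_force: [1.1, -0.6, -0.1]
finger_gap: 0.0396
gripper_force: 0.0
[-0.0897,-0.2531,0.0057,-0.0,-0.2,7.0]
[-0.0902,-0.2531,0.1637,-0.0,-0.2,7.0]
```

```bash
python3 -m pendant '[[-0.06,-0.09,-0.253,0.006,0,0,7],[-0.06,-0.09,-0.253,0.006,0,0,7],[-0.06,-0.09,-0.253,0.006,0,0,7],[-0.06,-0.09,-0.253,0.006,0,0,7],[-0.06,-0.09,-0.253,0.06,0,0,7],[-0.06,-0.09,-0.253,0.11,0,0,7],[-0.06,-0.09,-0.253,0.15,0,0,7],[-0.06,-0.09,-0.253,0.164,0,0,7],[-0.06,-0.09,-0.253,0.164,0,0,7]]'
python3 -m pendant '[[-1,0,0,0,0,0,0],[-1,0,0,0,0,0,0],[-1,0,0,0,0,0,0],[-1,0,0,0,0,0,0],[-1,0,0,0,0,0,0],[-1,0,0,-0.02,0,0,0],[-1,0,0,-0.08,0,0,0],[-1,0,0,-0.14,0,0,0],[-1,0,0,-0.16,0,0,0]]' 60
python3 -c "
from h import *
print(row(.49,-.1,.18,-5));print(row(.49,-.1,.014,-5))"
```

```text
t: 8.82
ee_pos: [0.5138, 0.1552, 0.0197]
ee_rot: [-3.123, 0.329, -0.004]
contact_force: [-0.3, 1.4, 0.6]
finger_gap: 0.0402
gripper_force: 0.0
t: 9.95
ee_pos: [0.5138, 0.1555, 0.1833]
ee_rot: [-3.121, 0.329, -0.01]
contact_force: [0.1, 0.1, -1.3]
finger_gap: 0.0095
gripper_force: 58.6
[0.0299,0.2549,0.0025,-0.2,-0.3,-7.0]
[0.0290,0.2555,0.1685,-0.2,-0.3,-7.0]
```

```bash
python3 -m pendant '[[-1,0.03,0.255,0.003,0,0,-7],[-1,0.03,0.255,0.003,0,0,-7],[-1,0.03,0.255,0.003,0,0,-7],[-1,0.03,0.255,0.003,0,0,-7],[-1,0.03,0.255,0.003,0,0,-7],[-1,0.03,0.255,0.06,0,0,-7],[-1,0.03,0.255,0.12,0,0,-7],[-1,0.029,0.255,0.168,0,0,-7],[-1,0.029,0.255,0.168,0,0,-7]]'
python3 -m pendant '[[-0.4,0,0,0,0,0,0],[-0.4,0,0,0,0,0,0],[-0.4,0,0,0,0,0,0],[-0.4,0,0,-0.06,0,0,0],[-0.4,0,0,-0.12,0,0,0],[0,0.03,0.09,-0.18,0,0,0],[0,0.03,0.09,-0.24,0,0,0],[0,0.03,0.09,-0.28,0,0,0],[0,0.03,0.09,-0.28,0,0,0]]'
python3 look.py w3.png .012 bolt1 bar1 short1 plate1
```

```text
t: 11.08
ee_pos: [0.4866, -0.0993, 0.0088]
ee_rot: [-3.138, 0.135, 0.006]
contact_force: [0.0, 0.6, 0.2]
finger_gap: 0.0091
gripper_force: 60.0
t: 12.2
ee_pos: [0.5111, -0.1944, 0.2954]
ee_rot: [3.136, -0.14, 0.013]
contact_force: [0.3, -0.5, 0.1]
finger_gap: 0.0429
gripper_force: 0.0
bolt1 p0.85 px [301 148] n 461 ctr [ 0.536 -0.236] size [21. 62.] yaw -9 head + 2.7mm
bolt1 p0.81 px [259 151] n 486 ctr [ 0.542 -0.174] size [21. 63.] yaw -5 head - -1.5mm
bolt1 p0.65 px [255  96] n 533 ctr [ 0.61  -0.181] size [21. 63.] yaw -15 head + 2.7mm
bolt1 p0.64 px [341 207] n 416 ctr [ 0.453 -0.286] size [21. 64.] yaw -24 head - -2.1mm
bolt1 p0.34 px [347  98] n 942 ctr [ 0.599 -0.296] size [32. 50.] yaw -19 head - -0.2mm
bar1 p0.92 px [257 198] n 467 ctr [ 0.471 -0.166] size [18. 63.] yaw 5 head - -0.2mm
short1 p0.74 px [204 137] n 226 ctr [ 0.573 -0.103] size [19. 29.] yaw -7 head - -2.8mm
short1 p0.48 px [211 186] n 294 ctr [ 0.494 -0.101] size [23. 36.] yaw -3 head + 2.2mm
plate1 p0.93 px [296 200] n 710 ctr [ 0.467 -0.223] size [33. 51.] yaw -13 head - -0.7mm
plate1 p0.67 px [344  98] n 990 ctr [ 0.599 -0.295] size [34. 51.] yaw -18 head - -0.0mm
t 12.45
```

View pics/w3.png

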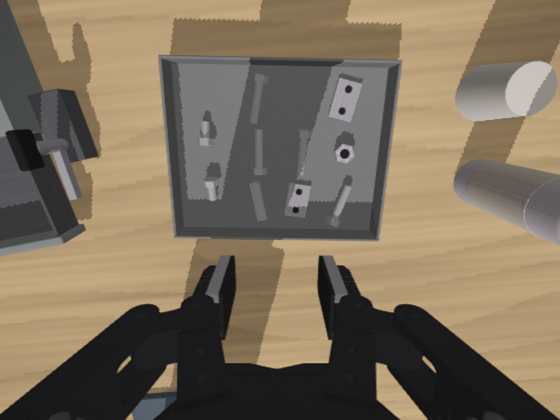

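Both short bolts now lie in the bin's left part, at (205,130) and (212,188), and the four long bolts are undisturbed. Picking the first long bolt, at (259,151).

```bash
python3 -c "
from h import *
print(row(.537,-.1735,.10,-5));print(row(.537,-.1735,.006,-5))"
```

```text
[0.0269,-0.0207,0.1889,-0.0,0.1,0.0]
[0.0272,-0.0207,0.2829,-0.0,0.1,0.0]
```

```bash
python3 -m pendant '[[-0.15,0.027,-0.02,0.06,0,0,0],[-0.15,0.027,-0.02,0.12,0,0,0],[-0.15,0.027,-0.02,0.18,0,0,0],[-0.15,0.027,-0.02,0.23,0,0,0],[-0.15,0.027,-0.02,0.265,0,0,0],[-0.15,0.027,-0.02,0.281,0,0,0],[-0.15,0.027,-0.02,0.281,0,0,0]]'
python3 -m pendant '[[-1,0,0,0,0,0,0],[-1,0,0,0,0,0,0],[-1,0,0,0,0,0,0],[-1,0,0,0,0,0,0],[-1,0,0,-0.02,0,0,0],[-1,0,0,-0.08,0,0,0],[-1,0,0,-0.14,0,0,0],[-1,0,0,-0.18,0,0,0],[-1,0,0,-0.18,0,0,0],[-1,0,0,-0.18,0,0,0]]' 60
python3 -c "
from h import *
print(row(.513,.147,.19,6));print(row(.513,.147,.026,6))"
```

```text
t: 13.32
ee_pos: [0.5375, -0.1746, 0.0083]
ee_rot: [-3.138, 0.136, 0.004]
contact_force: [-0.2, -0.6, 0.3]
finger_gap: 0.0366
gripper_force: 0.0
t: 14.58
ee_pos: [0.5378, -0.1752, 0.1891]
ee_rot: [3.138, -0.137, -0.0]
contact_force: [-0.7, -0.2, -0.5]
finger_gap: 0.0089
gripper_force: 58.8
[-0.0528,-0.3188,-0.0009,0.0,0.0,-11.0]
[-0.0528,-0.3188,0.1631,0.0,0.0,-11.0]
```

```bash
python3 -m pendant '[[-1,-0.053,-0.319,0,0,0,-11],[-1,-0.053,-0.319,0,0,0,-11],[-1,-0.053,-0.319,0,0,0,-11],[-1,-0.053,-0.319,0,0,0,-11],[-1,-0.053,-0.319,0,0,0,-11],[-1,-0.053,-0.319,0,0,0,-11],[-1,-0.053,-0.319,0.06,0,0,-11],[-1,-0.053,-0.319,0.12,0,0,-11],[-1,-0.053,-0.319,0.163,0,0,-11],[-1,-0.053,-0.319,0.163,0,0,-11]]'
python3 -m pendant '[[-0.5,0,0,0,0,0,0],[-0.5,0,0,0,0,0,0],[-0.5,0,0,0,0,0,0],[-0.5,0,0,-0.06,0,0,0],[-0.5,0,0,-0.12,0,0,0],[-0.5,0,0,-0.16,0,0,0],[-0.2,0,0,-0.16,0,0,0],[-0.2,0,0,-0.16,0,0,0]]'
python3 -c "
from h import *
print(row(.615,-.182,.19,-15));print(row(.615,-.182,.008,-15))"
```

```text
t: 15.82
ee_pos: [0.5117, 0.1457, 0.0231]
ee_rot: [3.135, 0.164, -0.008]
contact_force: [-0.1, 0.4, -1.6]
finger_gap: 0.0089
gripper_force: 77.1
t: 16.82
ee_pos: [0.5129, 0.147, 0.1861]
ee_rot: [3.137, 0.164, -0.0]
contact_force: [-0.3, -1.1, -0.4]
finger_gap: 0.0341
gripper_force: 0.0
[0.0671,0.3378,-0.0039,0.0,0.0,21.0]
[0.0672,0.3378,0.1781,0.0,0.0,21.0]
```

```bash
python3 -m pendant '[[-0.15,0.067,0.338,-0.004,0,0,21],[-0.15,0.067,0.338,-0.004,0,0,21],[-0.15,0.067,0.338,-0.004,0,0,21],[-0.15,0.067,0.338,-0.004,0,0,21],[-0.15,0.067,0.338,-0.004,0,0,21],[-0.15,0.067,0.338,-0.004,0,0,21],[-0.15,0.067,0.338,0.06,0,0,21],[-0.15,0.067,0.338,0.12,0,0,21],[-0.15,0.067,0.338,0.165,0,0,21],[-0.15,0.067,0.338,0.178,0,0,21]]'
python3 -m pendant '[[-0.15,0,0,0,0,0,0],[-1,0,0,0,0,0,0],[-1,0,0,0,0,0,0],[-1,0,0,0,0,0,0],[-1,0,0,0,0,0,0],[-1,0,0,-0.04,0,0,0],[-1,0,0,-0.1,0,0,0],[-1,0,0,-0.16,0,0,0],[-1,0,0,-0.18,0,0,0],[-1,0,0,-0.18,0,0,0]]' 60
python3 -c "
from h import *
print(row(.510,.183,.19,6));print(row(.51,.183,.026,6))"
```

```text
t: 18.08
ee_pos: [0.6123, -0.1811, 0.004]
ee_rot: [-3.114, 0.409, 0.012]
contact_force: [0.4, -0.7, 0.6]
finger_gap: 0.036
gripper_force: 0.0
t: 19.32
ee_pos: [0.6161, -0.1822, 0.1908]
ee_rot: [3.114, -0.41, 0.007]
contact_force: [0.5, 0.0, -0.9]
finger_gap: 0.009
gripper_force: 58.8
[-0.1971,-0.3253,-0.0001,0.0,-0.3,-21.0]
[-0.1978,-0.3253,0.1639,0.0,-0.3,-21.0]
```

```bash
python3 -m pendant '[[-1,-0.197,-0.325,0,0,0,-21],[-1,-0.197,-0.325,0,0,0,-21],[-1,-0.197,-0.325,0,0,0,-21],[-1,-0.197,-0.325,0,0,0,-21],[-1,-0.197,-0.325,0,0,0,-21],[-1,-0.197,-0.325,0,0,0,-21],[-1,-0.197,-0.325,0,0,0,-21],[-1,-0.197,-0.325,0.06,0,0,-21],[-1,-0.197,-0.325,0.12,0,0,-21],[-1,-0.197,-0.325,0.163,0,0,-21]]'
python3 -m pendant '[[-1,0,0,0,0,0,0],[-0.5,0,0,0,0,0,0],[-0.5,0,0,0,0,0,0],[-0.5,0,0,0,0,0,0],[-0.5,0,0,-0.06,0,0,0],[-0.5,0,0,-0.12,0,0,0],[-0.5,0,0,-0.16,0,0,0],[-0.2,0,0,-0.16,0,0,0],[-0.2,0,0,-0.16,0,0,0]]'
python3 -c "
from h import *
print(row(.541,-.237,.19,-9));print(row(.541,-.237,.008,-9))"
```

```text
t: 20.58
ee_pos: [0.5079, 0.1816, 0.0226]
ee_rot: [3.136, 0.164, -0.004]
contact_force: [-10.2, -9.0, 148.4]
finger_gap: 0.009
gripper_force: 83.8
t: 21.7
ee_pos: [0.5087, 0.1827, 0.185]
ee_rot: [3.137, 0.164, -0.0]
contact_force: [-0.4, -1.1, -0.8]
finger_gap: 0.0343
gripper_force: 0.0
[-0.0117,0.4208,-0.0049,0.0,0.0,15.0]
[-0.0117,0.4207,0.1771,0.0,0.0,15.0]
```

The wrist force peaked at 148 N at that placing. Something lay beneath it, so I'll look in the drawer before going on.

```bash
python3 -c "
from h import *
print(row(.44,.19,.29,6)); print(robot.get_obs())"; python3 look.py w4.png .028 bolt1 short1
```

```text
[-0.0676,-0.0144,-0.1050,0.0,0.0,-0.0]
{'t': 21.7, 'q': array([-0.22868348,  0.43462119, -0.29178232,  1.8499284 ,  0.15804636,
        0.8798661 , -2.06203213]), 'joint_velocities': array([-0.00356934,  0.02254857,  0.00217716,  0.01151723, -0.00018121,
       -0.00158219, -0.00159877]), 'joint_torque': array([ 4.70391114e-02, -6.27640271e+01, -2.49358021e+00, -2.49317122e+01,
       -6.58064964e-03,  2.03223067e-02,  1.47238956e-02]), 'ee_pos': array([0.50869682, 0.1826779 , 0.18495386]), 'ee_rot': array([ 3.13696959e+00,  1.64350289e-01, -4.40242910e-04]), 'contact_force': array([-0.43073453, -1.09259782, -0.83261973]), 'moment': array([0.0181833 , 0.03281372, 0.03001501]), 'gripper_force': 0.0, 'finger_gap': 0.034286584144668515}
bolt1 p0.85 px [312 194] n 797 ctr [0.514 0.145] size [21. 65.] yaw 7 head - -2.7mm
bolt1 p0.57 px [277 196] n 854 ctr [0.501 0.178] size [22. 64.] yaw 5 head + 2.6mm
short1 p0.92 px [527 221] n 550 ctr [ 0.5   -0.089] size [29. 33.] yaw -9 head + 3.3mm
short1 p0.83 px [554 163] n 344 ctr [ 0.57  -0.085] size [17. 33.] yaw 7 head - -3.5mm
t 21.85
```

View pics/w4.png

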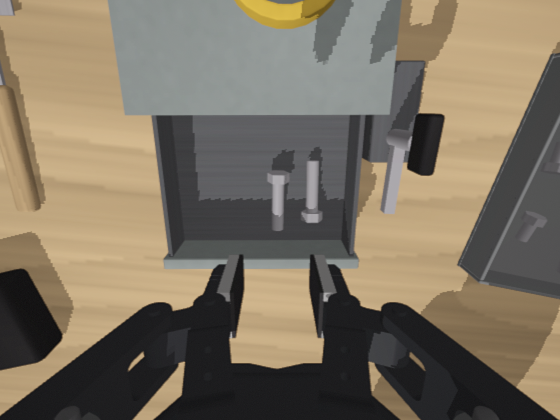

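The drawer shows both bolts lying well, at (278,200) and (312,192). The spike was the held bolt touching the floor at speed. From here I'll descend slower and release higher. Next is the bolt at (.541,-.237).

```bash
python3 -m pendant '[[-0.15,-0.012,0.421,-0.005,0,0,15],[-0.15,-0.012,0.421,-0.005,0,0,15],[-0.15,-0.012,0.421,-0.005,0,0,15],[-0.15,-0.012,0.421,-0.005,0,0,15],[-0.15,-0.012,0.421,-0.005,0,0,15],[-0.15,-0.012,0.421,-0.005,0,0,15],[-0.15,-0.012,0.421,-0.005,0,0,15],[-0.15,-0.012,0.421,0.05,0,0,15],[-0.15,-0.012,0.421,0.11,0,0,15],[-0.15,-0.012,0.421,0.14,0,0,15]]'
python3 -m pendant '[[-0.15,0,0,0.02,0,0,0],[-0.15,0,0,0.033,0,0,0],[-0.15,0,0,0.037,0,0,0],[-0.15,0,0,0.037,0,0,0],[-1,0,0,0.037,0,0,0],[-1,0,0,0.037,0,0,0],[-1,0,0,0.037,0,0,0],[-1,0,0,0.037,0,0,0],[-1,0,0,0.02,0,0,0],[-1,0,0,-0.03,0,0,0]]' 60
python3 -m pendant '[[-1,0,0,-0.06,0,0,0],[-1,0,0,-0.11,0,0,0],[-1,0,0,-0.11,0,0,0],[-1,0,0,-0.11,0,0,0]]'
python3 -c "
from h import *
print(row(.506,.218,.19,6));print(row(.506,.218,.034,6))"
```

```text
t: 23.1
ee_pos: [0.5389, -0.2361, 0.0412]
ee_rot: [-3.13, 0.246, 0.009]
contact_force: [-0.2, -0.4, 0.5]
finger_gap: 0.0364
gripper_force: 0.0
t: 24.35
ee_pos: [0.5397, -0.2363, 0.0749]
ee_rot: [-3.131, 0.246, 0.007]
contact_force: [1.0, -0.7, 0.2]
finger_gap: 0.0094
gripper_force: 58.7
t: 24.85
ee_pos: [0.5407, -0.2369, 0.1857]
ee_rot: [3.132, -0.246, 0.0]
contact_force: [-0.3, -0.2, -0.1]
finger_gap: 0.009
gripper_force: 58.6
[-0.1055,-0.4438,-0.0044,0.0,-0.0,-15.0]
[-0.1055,-0.4438,0.1516,0.0,-0.0,-15.0]
```

```bash
python3 -m pendant '[[-1,-0.105,-0.444,-0.004,0,0,-15],[-1,-0.105,-0.444,-0.004,0,0,-15],[-1,-0.105,-0.444,-0.004,0,0,-15],[-1,-0.105,-0.444,-0.004,0,0,-15],[-1,-0.105,-0.444,-0.004,0,0,-15],[-1,-0.105,-0.444,-0.004,0,0,-15],[-1,-0.105,-0.444,-0.004,0,0,-15],[-1,-0.105,-0.444,-0.004,0,0,-15],[-1,-0.105,-0.444,0.05,0,0,-15],[-1,-0.105,-0.444,0.1,0,0,-15]]'
python3 -m pendant '[[-1,0,0,0.03,0,0,0],[-1,0,0,0.045,0,0,0],[-1,0,0,0.052,0,0,0],[-1,0,0,0.052,0,0,0],[-0.5,0,0,0.052,0,0,0],[-0.5,0,0,0.052,0,0,0],[-0.5,0,0,0.052,0,0,0],[-0.5,0,0,0,0,0,0],[-0.5,0,0,-0.06,0,0,0],[-0.5,0,0,-0.1,0,0,0]]'
python3 -c "
from h import *
print(row(.448,-.284,.19,-24));print(row(.448,-.284,.008,-24))"
```

```text
t: 26.1
ee_pos: [0.5064, 0.2172, 0.0833]
ee_rot: [3.136, 0.164, -0.001]
contact_force: [0.3, 0.5, 0.0]
finger_gap: 0.0088
gripper_force: 58.8
t: 27.35
ee_pos: [0.5073, 0.2184, 0.1882]
ee_rot: [-3.136, -0.164, -0.004]
contact_force: [1.1, 0.4, -0.7]
finger_gap: 0.021
gripper_force: 0.0
[-0.1115,0.4934,-0.0025,-0.1,-0.1,30.0]
[-0.1120,0.4936,0.1795,-0.1,-0.1,30.0]
```

```bash
python3 -m pendant '[[-0.15,-0.112,0.4935,-0.003,0,0,30],[-0.15,-0.112,0.4935,-0.003,0,0,30],[-0.15,-0.112,0.4935,-0.003,0,0,30],[-0.15,-0.112,0.4935,-0.003,0,0,30],[-0.15,-0.112,0.4935,-0.003,0,0,30],[-0.15,-0.112,0.4935,-0.003,0,0,30],[-0.15,-0.112,0.4935,-0.003,0,0,30],[-0.15,-0.112,0.4935,-0.003,0,0,30],[-0.15,-0.112,0.4935,-0.003,0,0,30],[-0.15,-0.112,0.4935,-0.003,0,0,30]]'
python3 look.py w5.png .012 bolt1
python3 -c "
from h import *
print(row(.448,-.284,.10,-24));print(row(.448,-.284,.008,-24))"
```

```text
t: 28.6
ee_pos: [0.4469, -0.2843, 0.1882]
ee_rot: [-3.072, 0.655, 0.0]
contact_force: [-0.2, 0.3, -0.2]
finger_gap: 0.0363
gripper_force: 0.0
bolt1 p0.72 px [274 191] n 724 ctr [ 0.453 -0.284] size [22. 64.] yaw -24 head - -2.8mm
t 28.7
[0.0009,0.0011,0.0883,-0.0,0.0,0.1]
[0.0009,0.0011,0.1803,-0.0,0.0,0.1]
```

```bash
python3 -m pendant '[[-0.15,0.001,0,0.05,0,0,0],[-0.15,0.001,0,0.1,0,0,0],[-0.15,0.001,0,0.15,0,0,0],[-0.15,0.001,0,0.17,0,0,0],[-0.15,0.001,0,0.18,0,0,0],[-0.15,0.001,0,0.18,0,0,0],[-1,0.001,0,0.18,0,0,0],[-1,0.001,0,0.18,0,0,0],[-1,0.001,0,0.18,0,0,0],[-1,0.001,0,0.18,0,0,0]]' 60
python3 -m pendant '[[-1,0,0,-0.02,0,0,0],[-1,0,0,-0.07,0,0,0],[-1,0,0,-0.13,0,0,0],[-1,0,0,-0.18,0,0,0],[-1,0,0,-0.18,0,0,0],[-1,0,0,-0.18,0,0,0]]'
python3 -c "
from h import *
print(row(.502,.253,.19,6));print(row(.502,.253,.034,6))"
```

```text
t: 29.95
ee_pos: [0.4487, -0.2851, 0.0094]
ee_rot: [3.073, -0.653, 0.003]
contact_force: [0.5, 1.0, 6.8]
finger_gap: 0.0089
gripper_force: 58.8
t: 30.7
ee_pos: [0.4476, -0.2848, 0.1883]
ee_rot: [3.073, -0.653, 0.0]
contact_force: [-0.6, 0.3, -0.9]
finger_gap: 0.0087
gripper_force: 58.8
[-0.1691,-0.5134,-0.0018,0.0,-0.0,-30.0]
[-0.1692,-0.5134,0.1542,0.0,-0.0,-30.0]
```

```bash
python3 -m pendant '[[-1,-0.169,-0.513,-0.002,0,0,-30],[-1,-0.169,-0.513,-0.002,0,0,-30],[-1,-0.169,-0.513,-0.002,0,0,-30],[-1,-0.169,-0.513,-0.002,0,0,-30],[-1,-0.169,-0.513,-0.002,0,0,-30],[-1,-0.169,-0.513,-0.002,0,0,-30],[-1,-0.169,-0.513,-0.002,0,0,-30],[-1,-0.169,-0.513,-0.002,0,0,-30],[-1,-0.169,-0.513,-0.002,0,0,-30],[-1,-0.169,-0.513,0.04,0,0,-30]]'
python3 -m pendant '[[-1,0,0,0.04,0,0,0],[-1,0,0,0.08,0,0,0],[-1,0,0,0.1,0,0,0],[-1,0,0,0.112,0,0,0],[-1,0,0,0.112,0,0,0],[-0.5,0,0,0.112,0,0,0],[-0.5,0,0,0.112,0,0,0],[-0.5,0,0,0.112,0,0,0],[-0.5,0,0,0.06,0,0,0],[-0.5,0,0,0,0,0,0]]'
python3 -c "
from h import *
print(row(.42,.19,.30,6))"
```

```text
t: 31.95
ee_pos: [0.5026, 0.2579, 0.1484]
ee_rot: [-3.133, -0.173, -0.004]
contact_force: [-0.0, -1.3, -2.3]
finger_gap: 0.0092
gripper_force: 58.8
t: 33.2
ee_pos: [0.5016, 0.2522, 0.1492]
ee_rot: [3.137, 0.165, -0.003]
contact_force: [1.5, -0.3, 0.8]
finger_gap: 0.0211
gripper_force: 0.0
[-0.0880,0.0534,-0.1506,0.0,0.1,0.0]
```

```bash
python3 -m pendant '[[-0.5,-0.088,0.053,-0.15,0,0,0],[-0.5,-0.088,0.053,-0.15,0,0,0],[-0.5,-0.088,0.053,-0.15,0,0,0],[-0.5,-0.088,0.053,-0.15,0,0,0],[-0.5,-0.088,0.053,-0.15,0,0,0],[-0.5,-0.088,0.053,-0.15,0,0,0]]'
python3 look.py w6.png .028 bolt1 short1
python3 - <<'E'
from h import *
C=cam("wrist")
for q,z in (("drawer_front",.038),("drawer_in",.02),("clamp_grip",.096)):
    for d in finder.spot_point(q,"wrist")[:1]: print(q,round(d["p"],2),np.round(d["location"]),np.round(ray("",d["location"],z,C),3))
for d in finder.cut_out("clamp_grip","wrist")[:1]:
    ys,xs=np.nonzero(d["pixels"]); g=np.array([ray("",(a,b),.109,C)[:2] for a,b in zip(xs,ys)],np.float32); print(len(xs),d["location"],cv2.minAreaRect(g*1000))
E
```

```text
t: 33.95
ee_pos: [0.4202, 0.1907, 0.2971]
ee_rot: [3.137, 0.165, -0.003]
contact_force: [-0.2, -0.6, -0.3]
finger_gap: 0.0213
gripper_force: 0.0
bolt1 p0.72 px [290 107] n 518 ctr [0.501 0.178] size [22. 62.] yaw 6 head + 2.7mm
bolt1 p0.69 px [260 103] n 522 ctr [0.501 0.216] size [21. 60.] yaw 7 head + 2.9mm
bolt1 p0.64 px [318 102] n 517 ctr [0.516 0.144] size [21. 60.] yaw 7 head - -2.4mm
bolt1 p0.60 px [237 104] n 479 ctr [0.507 0.251] size [21. 60.] yaw 4 head - -3.0mm
short1 p0.83 px [492 134] n 259 ctr [ 0.496 -0.092] size [21. 29.] yaw -11 head + 2.5mm
short1 p0.68 px [514  83] n 371 ctr [ 0.57  -0.094] size [23. 32.] yaw -4 head - -2.7mm
t 34.1
drawer_front 0.93 [276. 156.] [0.443 0.193 0.038]
drawer_in 0.65 [278.  85.] [0.531 0.198 0.02 ]
clamp_grip 0.83 [402.  44.] [0.577 0.077 0.096]
1846 [392.3, 55.7] ((553.6932983398438, 89.59320831298828), (33.458499908447266, 93.0986328125), 71.45220184326172)
```

View pics/w6.png

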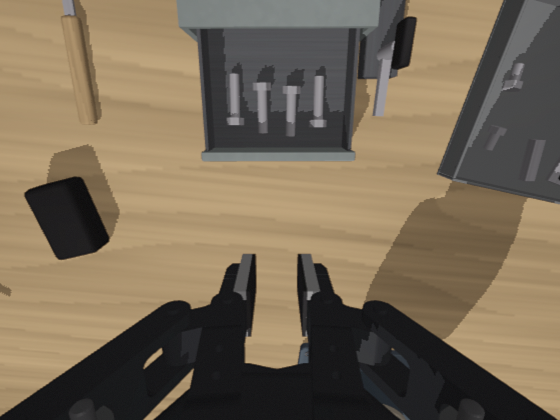

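All four long bolts lie in the drawer at (235,100), (262,105), (291,110) and (318,100), and no more are in the bin. Now I'll lower the shut fingers in front of the drawer face.

```bash
python3 -m pendant '[[-1,-0.02,0.003,0.06,0,0,0],[-1,-0.02,0.003,0.12,0,0,0],[-1,-0.02,0.003,0.18,0,0,0],[-1,-0.02,0.003,0.23,0,0,0],[-1,-0.02,0.003,0.255,0,0,0],[-1,-0.02,0.003,0.262,0,0,0],[-1,-0.02,0.003,0.262,0,0,0]]'
```

```text
t: 35.17
ee_pos: [0.4009, 0.1857, 0.0365]
ee_rot: [3.137, 0.165, -0.0]
contact_force: [0.0, -1.1, -0.3]
finger_gap: 0.0001
gripper_force: 0.0
```

```bash
python3 -m pendant '[[-1,0.015,0,0,0,0,0],[-1,0.03,0,0,0,0,0],[-1,0.045,0,0,0,0,0],[-1,0.06,0,0,0,0,0],[-1,0.075,0,0,0,0,0],[-1,0.09,0,0,0,0,0],[-1,0.105,0,0,0,0,0],[-1,0.12,0,0,0,0,0],[-1,0.13,0,0,0,0,0],[-1,0.135,0,0,0,0,0]]'
```

```text
t: 36.42
ee_pos: [0.5356, 0.1996, 0.0362]
ee_rot: [-3.137, -0.164, 0.0]
contact_force: [-1.9, 0.5, 0.9]
finger_gap: -0.0
gripper_force: 0.7
```

Moving on friction (~1–2 N). The last stretch goes slowly.

```bash
python3 -m pendant '[[-1,0.004,0,0,0,0,0],[-1,0.008,0,0,0,0,0],[-1,0.012,0,0,0,0,0],[-1,0.015,0,0,0,0,0],[-1,0.018,0,0,0,0,0],[-1,0.018,0,0,0,0,0]]'
```

```text
t: 37.17
ee_pos: [0.5531, 0.2016, 0.0363]
ee_rot: [-3.137, -0.164, -0.0]
contact_force: [-1.0, 0.8, -0.8]
finger_gap: 0.0002
gripper_force: 0.4
```

```bash
python3 -m pendant '[[-1,0.003,0,0,0,0,0],[-1,0.006,0,0,0,0,0],[-1,0.006,0,0,0,0,0]]'; python3 -m pendant '[[-1,0.003,0,0,0,0,0],[-1,0.005,0,0,0,0,0],[-1,0.005,0,0,0,0,0]]'
```

```text
t: 37.55
ee_pos: [0.559, 0.2022, 0.0364]
ee_rot: [-3.137, -0.164, -0.0]
contact_force: [-1.9, -0.7, 0.4]
finger_gap: 0.0002
gripper_force: 0.9
t: 37.92
ee_pos: [0.5604, 0.2023, 0.0361]
ee_rot: [3.135, 0.166, -0.009]
contact_force: [-14.8, -1.4, 9.9]
finger_gap: -0.0
gripper_force: 7.3
```

It is against its stop at 15 N, well above the catch's 5 N. Backing off and raising to check the drawer and the grip.

```bash
python3 -m pendant '[[-1,-0.02,0,0,0,0,0],[-1,-0.06,0,0,0,0,0],[-1,-0.1,0,-0.05,0,0,0],[-1,-0.1,0,-0.11,0,0,0],[-1,-0.1,0.06,-0.17,0,0,0],[-1,-0.08,0.11,-0.23,0,0,0],[-0.3,-0.07,0.11,-0.24,0,0,0],[-0.3,-0.07,0.11,-0.24,0,0,0],[-0.3,-0.07,0.11,-0.24,0,0,0]]'
python3 look.py w7.png .109 drawer_front
python3 - <<'E'
from h import *
C=cam("wrist")
for q,z in (("drawer_front",.038),("clamp_grip",.096)):
    for d in finder.spot_point(q,"wrist")[:1]: print(q,round(d["p"],2),np.round(d["location"]),np.round(ray("",d["location"],z,C),3))
for p,z in (((0,0),.052),): pass
print(cur()[0])
E
```

```text
t: 39.05
ee_pos: [0.5055, 0.0863, 0.276]
ee_rot: [-3.137, -0.165, -0.0]
contact_force: [0.3, -0.2, -0.3]
finger_gap: 0.0299
gripper_force: 0.0
drawer_front p0.79 px [174 105] n 2030 ctr [0.579 0.189] size [ 11. 167.] yaw -84 head - -0.0mm
t 39.15
drawer_front 0.88 [179. 109.] [0.574 0.209 0.038]
clamp_grip 0.74 [290. 122.] [0.575 0.079 0.096]
[0.50498337 0.08670444 0.27536993]
```

View pics/w7.png

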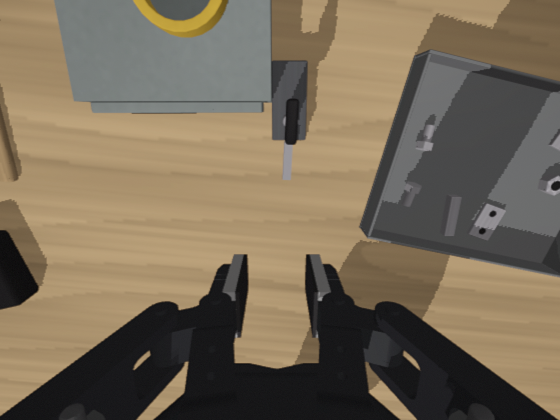

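The drawer face is now flush and the bin contents are unchanged. The clamp wing is at (291,121), with its bar tip at (287,180). I'll measure the wing angle, the drawer's seat and the wrist range.

```bash
python3 - <<'E'
from h import *
C=cam("wrist")
print(robot.get_obs()["q"].round(2))
im=cv2.imread('pics/w7.png'); g=cv2.cvtColor(im,cv2.COLOR_BGR2GRAY)
# wing: darkest blob near (291,121)
m=np.zeros_like(g); m[90:150,275:305]=(g[90:150,275:305]<28)
n,l,s,c=cv2.connectedComponentsWithStats(m.astype(np.uint8)); k=1+np.argmax(s[1:,4]); ys,xs=np.nonzero(l==k)
P=np.array([ray("",(a,b),.109,C)[:2] for a,b in zip(xs,ys)],np.float32)*1000
print("wing",s[k],cv2.minAreaRect(P), cv2.fitLine(P,cv2.DIST_L2,0,.1,.1).ravel())
a=ray("",(287,180),.046,C)[:2]; b=ray("",(289,142),.046,C)[:2]; d=b-a; print("bar yaw",np.degrees(np.arctan2(d[1],d[0])),a)
e=[ray("",p,.075,C)[:2] for p in ((75,102),(271,101))]; f=[ray("",p,.064,C)[:2] for p in ((92,112),(263,112))]
n=np.array([e[0][1]-e[1][1],-(e[0][0]-e[1][0])]); n/=np.linalg.norm(n); print("yaw kit",np.degrees(np.arctan2(n[1],n[0])),"face ahead of body",[(n@(e[0]-q)).round(4) for q in f])
E
```

```text
[ 0.01  0.31 -0.37  1.78  0.12  1.08 -1.86]
wing [285  99  13  42  69] ((578.2199096679688, 82.46533203125), (9.018638610839844, 39.55820083618164), 80.94113159179688) [ 9.9908084e-01 -4.2866305e-02  5.8143665e+02  8.1865768e+01]
bar yaw 3.7747535012604363 [0.50390063 0.07157871]
yaw kit 6.374728711515088 face ahead of body [np.float64(0.0103), np.float64(0.0112)]
```

```bash
python3 -m pendant '[[-0.3,0,0,0,0,0,-90],[-0.3,0,0,0,0,0,-90],[-0.3,0,0,0,0,0,-90],[-0.3,0,0,0,0,0,-90],[-0.3,0,0,0,0,0,-90],[-0.3,0,0,0,0,0,-90],[-0.3,0,0,0,0,0,-90],[-0.3,0,0,0,0,0,-90],[-0.3,0,0,0,0,0,-90],[-0.3,0,0,0,0,0,-90]]'; python3 -c "
from h import *
print(robot.get_obs()['q'].round(2))"
```

```text
t: 40.5
ee_pos: [0.5054, 0.0863, 0.2757]
ee_rot: [-2.101, -2.334, 0.001]
contact_force: [0.5, 0.7, 0.3]
finger_gap: 0.0301
gripper_force: 0.0
[ 0.26  0.35 -0.72  1.77  0.26  1.11 -0.44]
```

The face sits 11 mm ahead of the body (12 nominal, so home) and the wing yaw is about 3°. Finishing the half turn of the wrist and looking at the grip from closer.

```bash
python3 -m pendant '[[-0.2,0,0,0,0,0,-87],[-0.2,0,0,0,0,0,-87],[-0.2,0,0,0,0,0,-87],[-0.2,0,0,0,0,0,-87],[-0.2,0,0,0,0,0,-87],[-0.2,0,0,0,0,0,-87],[-0.2,0,0,0,0,0,-87],[-0.2,0,0,0,0,0,-87],[-0.2,0,0,0,0,0,-87]]'; python3 -c "
from h import *
print(robot.get_obs()['q'].round(2)); print(row(.60,.078,.20,183))"
```

```text
t: 41.62
ee_pos: [0.5055, 0.0861, 0.2759]
ee_rot: [0.08, -3.14, -0.001]
contact_force: [0.0, -0.2, 0.8]
finger_gap: 0.0342
gripper_force: 0.0
[ 0.49  0.46 -1.11  1.77  0.44  1.19  0.88]
[-0.0940,-0.0130,0.0758,0.0,-0.0,-0.1]
```

```bash
python3 -m pendant '[[-0.2,-0.05,-0.008,0,0,0,0],[-0.2,-0.1,-0.008,0.02,0,0,0],[-0.2,-0.134,-0.008,0.05,0,0,0],[-0.2,-0.134,-0.008,0.05,0,0,0],[-0.2,-0.134,-0.008,0.05,0,0,0],[-0.2,-0.134,-0.008,0.05,0,0,0]]'
python3 - <<'E'
from h import *
C=cam("wrist"); im=save("wrist","w8.png")
print([ (round(d["p"],2),np.round(d["location"]),np.round(ray("",d["location"],.096,C),4)) for d in finder.spot_point("clamp_grip","wrist")[:2]])
print(cur()[0], proj("",(.575,.078,.109),C), row(.575,.078,.086,183))
E
```

```text
t: 42.38
ee_pos: [0.6395, 0.0855, 0.2277]
ee_rot: [-0.081, 3.139, -0.0]
contact_force: [-0.3, -0.8, 0.1]
finger_gap: 0.034
gripper_force: 0.0
[(0.9, array([273., 128.]), array([0.5765, 0.0782, 0.096 ]))]
[0.63971169 0.08506403 0.22757148] [272.93679755 127.20093748] [0.0652,-0.0036,0.1415,-0.0,0.1,-0.0]
```

View pics/w8.png

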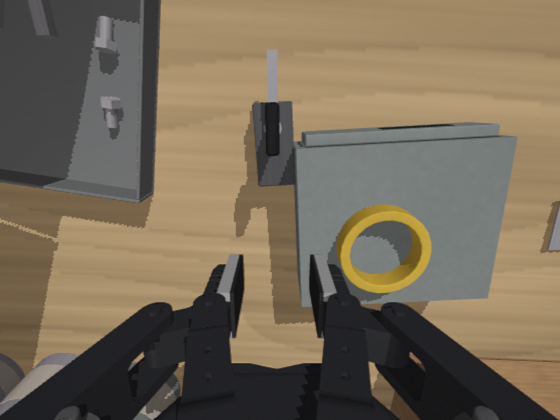

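The wing is upright in the picture at (273,128), so it lines up with the tool, and the seated drawer front is at (400,130). Descending on the grip.

```bash
python3 -m pendant '[[-0.2,0.05,-0.004,0,0,0,0],[-0.2,0.064,-0.004,0.03,0,0,0],[-0.2,0.064,-0.004,0.08,0,0,0],[-0.2,0.064,-0.004,0.12,0,0,0],[-0.2,0.064,-0.004,0.139,0,0,0],[-0.2,0.064,-0.004,0.139,0,0,0],[-1,0.064,-0.004,0.139,0,0,0],[-1,0.064,-0.004,0.139,0,0,0],[-1,0.064,-0.004,0.139,0,0,0],[-1,0.064,-0.004,0.139,0,0,0]]' 40
```

```text
t: 43.72
ee_pos: [0.5772, 0.0786, 0.0891]
ee_rot: [-0.083, 3.138, 0.002]
contact_force: [-0.9, 1.4, 8.1]
finger_gap: 0.0107
gripper_force: 41.6
```

```bash
python3 -m pendant '[[-1,0,0,0,0,0,10],[-1,0,0,0,0,0,20],[-1,0,0,0,0,0,30],[-1,0,0,0,0,0,40],[-1,0,0,0,0,0,50],[-1,0,0,0,0,0,60],[-1,0,0,0,0,0,70],[-1,0,0,0,0,0,70],[-1,0,0,0,0,0,70]]'; python3 -c "
from h import *
p,R0,o=cur(); print(o['q'].round(2),np.degrees(np.arctan2(R0[1,0],R0[0,0])),o['moment'])"
```

```text
t: 44.85
ee_pos: [0.5764, 0.0773, 0.089]
ee_rot: [1.733, 2.618, -0.0]
contact_force: [-2.8, -2.4, 11.9]
finger_gap: 0.011
gripper_force: 42.1
[ 0.16  0.65 -0.6   1.84  0.5   0.8  -0.29] 112.98318332361792 [-0.47021471  0.98243923 -0.08063629]
```

```bash
python3 -m pendant '[[-1,0,0,0,0,0,8],[-1,0,0,0,0,0,14],[-1,0,0,0,0,0,17],[-1,0,0,0,0,0,19],[-1,0,0,0,0,0,19]]'; python3 -c "
from h import *
p,R0,o=cur(); print(np.degrees(np.arctan2(R0[1,0],R0[0,0])),o['moment'])"
```

```text
t: 45.48
ee_pos: [0.5761, 0.0773, 0.089]
ee_rot: [2.14, 2.298, -0.001]
contact_force: [-5.5, -1.9, 12.7]
finger_gap: 0.0111
gripper_force: 49.2
94.07094968262771 [-0.66776389  1.21816447  0.90859038]
```

Against its stop (the moment rose to 0.9 N m). Releasing, rising and checking.

```bash
python3 -m pendant '[[-0.2,0,0,0,0,0,0],[-0.2,0,0,0,0,0,0],[-0.2,0,0,0,0,0,0],[-0.2,0,0,-0.05,0,0,0],[-0.2,0,0,-0.11,0,0,0],[-0.2,0,0,-0.17,0,0,0],[-0.2,-0.05,0,-0.22,0,0,0],[-0.2,-0.1,0,-0.25,0,0,0],[-0.2,-0.1,0,-0.25,0,0,0],[-0.2,-0.1,0,-0.25,0,0,0]]'
python3 -c "
from h import *
a=save('wrist','w9.png'); b=save('top','top1.png')
t=np.hstack([cv2.resize(b[100:260,150:420],(540,320)),cv2.resize(a,(260,195)).repeat(1,0)[:195] if 0 else cv2.copyMakeBorder(cv2.resize(a[0:300],(260,139)),0,181,0,0,0)])
cv2.imwrite('pics/both.png',np.vstack([cv2.resize(a[:300],(560,300)),cv2.resize(b[100:260,150:420],(560,300))])[:,:,::-1])
print(robot.get_obs()['ee_pos'])"
```

```text
t: 46.72
ee_pos: [0.5831, -0.022, 0.337]
ee_rot: [-2.143, -2.297, -0.0]
contact_force: [-0.4, 0.7, -0.4]
finger_gap: 0.0343
gripper_force: 0.0
[ 0.58273499 -0.0206592   0.33642563]
```

View pics/both.png

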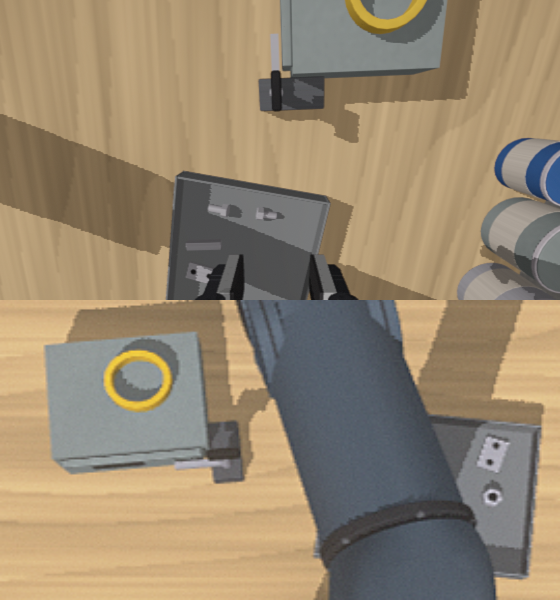

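The drawer is shut with the bar lying across its front. The tape is still on the unit, and both short bolts and the other fittings are in the bin. Handing in.

```bash
python3 -c "
from rig import robot
print(robot.job_done())"
```

```text
the job is handed in; nothing more can be done
None
```

I handed the job in with all four long bolts in the shut, clamped drawer and both short bolts back in the bin, but one placing read 148 N at the wrist, over the 120 N limit, so the run may be judged a fail; no verdict came back.

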